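# Lock the coin box for the counting desk

### The job

Lock up the coin box: press its white lid fully home, then flip down all four blue side clips until each one snaps shut, pushing firmly but never with brute force, which would crack the plastic. Leave the box standing in its place and do not disturb the other things on the desk.

Things in the scene. Friction and masses are not known exactly. Their poses are not given: they have to be found in the camera images.
- coinbox: Clear plastic coin box full of coin rolls, standing loose on the desk: 110 (x) x 150 (y) x 82 mm high, walls 4 mm, about 4 kg, so a level push of over some 20 N makes it slide; the plastic cracks at 60 N. Origin at the centre of its underside (desk level), z up, x and y along its sides. Its white lid and blue clips are carried by it.
- lid (a joint): How far the white lid is pressed down, m: 0 = standing 6 mm proud of its seat, 0.006 = fully home. It slides straight down under about 13 N of push and stays where it is left. It carries the clips.
- lid_top (a point): Centre of the lid's flat upper face, 96 mm above the desk when proud, 90 mm when home. The lid is a plate 122 (x) x 162 (y) x 8 mm, centred over the box.
- clip_front (a joint): Angle of the blue clip on the box's -x side, rad: 0 = shut, hanging down along the box; 1.57 = straight out, level; stop at 2.0. It turns lightly and stays where left down to 0.38; there it meets a sprung catch: pushing its lower end inwards takes about 14 N, then past about 0.15 it snaps by itself to 0 and is held. Let go sooner, it springs back out. It cannot shut while the lid is proud.
- clip_front_tip (a point): Middle of the free lower end of that -x clip: a plate 56 mm wide, 45 mm from hinge to end, 4 mm thick, flat outside with a white bar near its end. Its level hinge runs along that side of the lid at (-65, 0) mm from the box's origin in the box's own x, y, and 84 mm above the desk with the lid home (90 mm when proud).
- clip_back (a joint): Angle of the blue clip on the box's +x side, rad: 0 = shut, hanging down along the box; 1.57 = straight out, level; stop at 2.0. It turns lightly and stays where left down to 0.38; there it meets a sprung catch: pushing its lower end inwards takes about 14 N, then past about 0.15 it snaps by itself to 0 and is held. Let go sooner, it springs back out. It cannot shut while the lid is proud.
- clip_back_tip (a point): Middle of the free lower end of that +x clip: a plate 56 mm wide, 45 mm from hinge to end, 4 mm thick, flat outside with a white bar near its end. Its level hinge runs along that side of the lid at (+65, 0) mm from the box's origin in the box's own x, y, and 84 mm above the desk with the lid home (90 mm when proud).
- clip_left (a joint): Angle of the blue clip on the box's +y side, rad: 0 = shut, hanging down along the box; 1.57 = straight out, level; stop at 2.0. It turns lightly and stays where left down to 0.38; there it meets a sprung catch: pushing its lower end inwards takes about 14 N, then past about 0.15 it snaps by itself to 0 and is held. Let go sooner, it springs back out. It cannot shut while the lid is proud.
- clip_left_tip (a point): Middle of the free lower end of that +y clip: a plate 56 mm wide, 45 mm from hinge to end, 4 mm thick, flat outside with a white bar near its end. Its level hinge runs along that side of the lid at (0, +85) mm from the box's origin in the box's own x, y, and 84 mm above the desk with the lid home (90 mm when proud).
- clip_right (a joint): Angle of the blue clip on the box's -y side, rad: 0 = shut, hanging down along the box; 1.57 = straight out, level; stop at 2.0. It turns lightly and stays where left down to 0.38; there it meets a sprung catch: pushing its lower end inwards takes about 14 N, then past about 0.15 it snaps by itself to 0 and is held. Let go sooner, it springs back out. It cannot shut while the lid is proud.
- clip_right_tip (a point): Middle of the free lower end of that -y clip: a plate 56 mm wide, 45 mm from hinge to end, 4 mm thick, flat outside with a white bar near its end. Its level hinge runs along that side of the lid at (0, -85) mm from the box's origin in the box's own x, y, and 84 mm above the desk with the lid home (90 mm when proud).
- stapler: Red and grey stapler, 180 x 42 x 46 mm high. Origin at the centre of its underside. Bystander: leave it alone.
- mug: Blue ceramic mug, 76 mm across, 90 mm high. Origin at the centre of its underside. Bystander: leave it alone.
- tape_dispenser: Black tape dispenser, 140 x 55 x 75 mm high. Origin at the centre of its underside. Bystander: leave it alone.
- stamp: Grey and black office stamp, 60 x 45 x 72 mm high. Origin at the centre of its underside. Bystander: leave it alone.
- note_block: Note paper block in a black tray, 92 x 92 x 43 mm high. Origin at the centre of its underside. Bystander: leave it alone.
- hole_punch: Grey and black hole punch, 90 x 110 x 66 mm high. Origin at the centre of its underside. Bystander: leave it alone.

How it is judged:
On the way, in this order (a step that is already met when the one before it is completed fails the run):
1. the lid is pressed fully home, before any clip is shut (value of joint lid above 0.0045 m), for 0.2 s.
2. a first clip has snapped shut (value of joint any of clip_front, clip_back, clip_left, clip_right below 0.1 rad), for 0.1 s.
At the end, for the whole second after the job is handed in: The lid is home (within 1.5 mm of its lowest position), all four clips are closed (each within 0.10 rad of 0), and the box stands upright and at rest, having never been pushed more than 15 mm from its starting place nor with over 60 N (value of joint lid above 0.0045 m and value of joint each of clip_front, clip_back, clip_left, clip_right below 0.1 rad and linear speed of coinbox below 0.01 m/s and angle between coinbox's own z axis and vertical below 0.05 rad); the robot touches nothing.
It fails at once if the box is pushed more than 15 mm from its starting place (distance of coinbox from where it was at the start of the episode above 0.015 m).
It fails at once if the fingers push on the box, its lid or a clip with over 60 N (contact force between the fingers and coinbox above 60 N).
It fails at once if one of the other loose things (stapler, mug, tape dispenser, stamp, note block, hole punch) is moved more than 25 mm (distance of any of stapler, mug, tape_dispenser, stamp, note_block, hole_punch from where it was at the start of the episode above 0.025 m).
It also fails if it takes over 54 s, if anything falls off the work surface, if the arm or the gripper's body presses on something with over 40 N, if the wrist force passes 120 N, or if a joint passes its speed limit or range.

### The arm

A 7-joint arm with a two-finger parallel gripper is mounted at the origin on the work surface. World frame = base frame: x ahead of the robot, y to its left, z up, the work surface at z = 0. Lengths are in m, angles in rad, forces in N, time in s.
With the tool pointing down it reaches from about 0.425 to 0.95 m from the base axis. Payload 4.7 kg.
Tool frame: the origin (TCP) lies midway between the tips of the shut fingers; the grasp point (between the pads) lies 19 mm behind it; z points along the fingers, y is the direction in which the jaws open and shut (so a half turn about z gives the same grasp; the last joint's range is limited). The gripper opens to 87 mm and grips with 3 to 60 N. Pads are 19 mm wide; open, the fingers measure 117 mm over their backs; the gripper's body (75 mm by 190 mm) begins 51 mm behind the grasp point.
Start: joints at [1.086, 0.469, -0.049, 1.532, 0.024, 1.141, -0.082], TCP at [0.297, -0.606, 0.223] pointing down, gripper open.
Joint ranges: [-2.59, 2.59], [-0.33, 1.99], [-1.39, 1.29], [0.1, 2.45], [-1.04, 4.18], [0.21, 1.99], [-2.66, 2.66]. Speed limits (rad/s): [2.57, 2.57, 3.14, 3.14, 3.14, 3.14, 3.14].

### API

Orientations are given as a rotation vector (axis times angle).
In Python, from workcell import r, effector, planner, cams, job_done, monitor gives the robot as it stands. Calls block until the motion is done:
- r.move_to(position, orientation): joint-space move of the TCP to a pose.
- r.movel(position, rot=None, rate=0.15): straight line of the TCP; rot=None keeps the orientation; rate is the mean speed in m/s.
- r.goto_joints(angles): joint-space move.
- effector.ungrasp() and effector.close_gripper(): open the fingers fully, or close them until they stop; the grip force is fixed at half the most.
- r.wait(seconds).
- planner.ik(position, orientation): joint angles nearest the present ones, or None.
- cams.capture(name): name is "scene" or "top"; returns the picture (384x512x3 uint8, red, green, blue); there is no depth.
- cams.camera_info(name): a dict with "vfov" (degrees; the focal length in pixels is half the picture's height over the tangent of half this angle, whatever the lens; pixels are square), "cx", "cy" (the principal point, pixels), "extrinsics" (4x4, takes a point from world to camera coordinates). Camera axes: x right, y up, looking along -z (the intrinsics and any distortion apply to the point x, -y, -z); pixel columns grow to the right and rows downward; lengths in m; the calibration is good to about 2 mm. A picture is of the moment at which its call begins. camera_info takes no time and is no camera call.
A pose or a line that the arm cannot do raises r.Unreachable and nothing moves.
- job_done(): hands the job in, once; it reports no verdict.
Readings, each from a call of its own:
- monitor.read_t(): time.
- monitor.read_joints(): joint angles.
- monitor.read_qvel(): joint speeds.
- monitor.read_effort(): joint torques, N m.
- monitor.read_tcp_pos(): TCP position.
- monitor.read_tcp_rot(): TCP orientation.
- monitor.read_force(): force on the tool from outside, world axes, zero at the start.
- monitor.read_ft_torque(): the same for the moment, N m.
- monitor.read_finger_gap(): finger opening in m.
Only numpy, scipy, OpenCV 4.12 (cv2) and the standard library are available. Lean on these libraries where they do the work, as an engineer would, in place of code of your own. Each camera call takes 0.05 s, during which the arm holds its last target.

## Working session

There is one attempt and no reset: what is moved stays moved. The work goes in short steps, each a Python script; the robot and the scene stay as the last script left them, time stands still between calls to the robot, and variables do not carry over. Pictures are saved under pics/ and viewed, and the job is handed in when it is done.

```bash
ls; mkdir -p pics
python3 - <<'E'
from workcell import r, effector, planner, cams, job_done, monitor
import cv2
for n in("scene","top"):
    im=cams.capture(n); cv2.imwrite(f"pics/{n}0.png",im[:,:,::-1]); print(n,cams.camera_info(n))
print(monitor.read_t(),monitor.read_tcp_pos(),monitor.read_tcp_rot(),monitor.read_force(),monitor.read_finger_gap())
E
```

```text
pics
scene {'vfov': 55.08054626477968, 'cx': 255.70065133150436, 'cy': 197.73134738616642, 'extrinsics': array([[ 0.78551582,  0.61853623, -0.01943803, -0.46944708],
       [-0.41878797,  0.55444426,  0.71917188,  0.12836338],
       [ 0.45561117, -0.55678047,  0.69456027, -1.09347052],
       [ 0.        ,  0.        ,  0.        ,  1.        ]])}
top {'vfov': 42.381931186943426, 'cx': 257.15732357805535, 'cy': 192.65277768305452, 'extrinsics': array([[-2.30518740e-03, -9.99929098e-01,  1.16827126e-02,
         5.02357261e-02],
       [ 9.88003079e-01, -4.73364122e-04,  1.54433457e-01,
        -5.49658930e-01],
       [-1.54416977e-01,  1.18985541e-02,  9.87934118e-01,
        -1.34990242e+00],
       [ 0.00000000e+00,  0.00000000e+00,  0.00000000e+00,
         1.00000000e+00]])}
0.1 [ 0.2968745  -0.60560914  0.22158405] [-3.05869208e+00 -7.09438059e-01  7.60105982e-04] [ 0.18822404 -0.75627245  0.59714457] 0.08722524555613902
```

View pics/scene0.png

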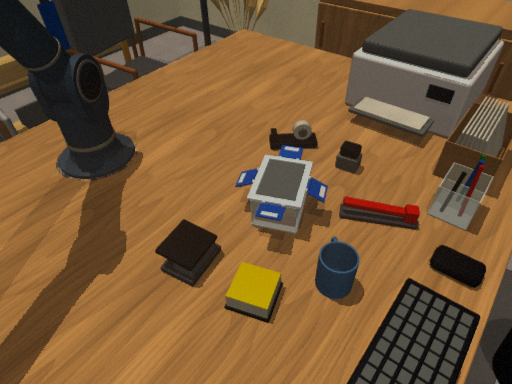

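View pics/top0.png

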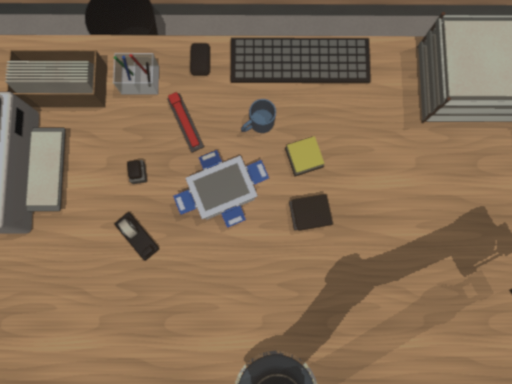

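The scene view shows the box at about (282,192) and the top view at about (222,187). It is turned roughly 20°, and all four blue clips stick out. Neighbours are the stapler, mug, note block, stamp and tape dispenser. Next I'll measure the lid and the clips.

```bash
cat > h.py <<'E'
import numpy as np, cv2
from workcell import r, effector, planner, cams, job_done, monitor
def ray(n,u,v):
    c=cams.camera_info(n); f=192/np.tan(np.radians(c['vfov'])/2); E=c['extrinsics']
    d=E[:3,:3].T@np.array([(u-c['cx'])/f,-(v-c['cy'])/f,-1.]); return -E[:3,:3].T@E[:3,3], d
def cast(n,u,v,z):
    o,d=ray(n,u,v); return o+d*(z-o[2])/d[2]
def proj(n,p):
    c=cams.camera_info(n); f=192/np.tan(np.radians(c['vfov'])/2); E=c['extrinsics']
    q=E[:3,:3]@np.asarray(p)+E[:3,3]; return np.array([c['cx']+f*q[0]/-q[2], c['cy']-f*q[1]/-q[2]])
E
python3 - <<'E'
from h import *
for n,roi in (("top",(165,140,280,240)),("scene",(230,135,335,240))):
    im=cv2.imread(f"pics/{n}0.png"); x0,y0,x1,y1=roi
    cr=im[y0:y1,x0:x1]; hsv=cv2.cvtColor(cr,cv2.COLOR_BGR2HSV)
    cv2.imwrite(f"pics/{n}_crop.png",cv2.resize(cr,None,fx=5,fy=5,interpolation=cv2.INTER_NEAREST))
    blue=cv2.inRange(hsv,(105,130,60),(130,255,255))
    N,l,s,c=cv2.connectedComponentsWithStats(blue)
    for i in range(1,N):
        if s[i,4]>20: print(n,"blue",c[i]+[x0,y0],s[i],cast(n,*(c[i]+[x0,y0]),.09).round(3))
    if n=="top":
        w=cv2.inRange(hsv,(0,0,140),(179,60,255))
        cs,_=cv2.findContours(w,cv2.RETR_EXTERNAL,cv2.CHAIN_APPROX_NONE)
        k=max(cs,key=cv2.contourArea); R=cv2.minAreaRect(k); print(R)
        P=np.array([cast(n,*(p+[x0,y0]),.096) for p in cv2.boxPoints(R)]);print(P.round(4),P.mean(0), [np.linalg.norm(P[i]-P[i-1]) for i in range(4)])
E
```

```text
top blue [210.24096386 161.98795181] [38 17 16 10 83] [0.627 0.178 0.09 ]
top blue [254.05737705 173.12295082] [ 84  24  13  18 122] [0.596 0.058 0.09 ]
top blue [186.97402597 200.62337662] [ 13  52  16  21 154] [0.521 0.24  0.09 ]
top blue [231.84671533 213.22627737] [ 58  68  19  14 137] [0.486 0.118 0.09 ]
((55.82758712768555, 46.56896209716797), (46.23814010620117, 62.39363098144531), 68.19859313964844)
[[0.5852 0.2503 0.096 ]
 [0.6497 0.0935 0.096 ]
 [0.531  0.0468 0.096 ]
 [0.4684 0.202  0.096 ]] [0.55857896 0.148159   0.096     ] [np.float64(0.12643093339384398), np.float64(0.16954111030967467), np.float64(0.12754443896688034), np.float64(0.1673214960343575)]
scene blue [290.36756757 152.6       ] [ 49  10  24  14 185] [0.516 0.248 0.09 ]
scene blue [248.05769231 177.44230769] [  6  34  21  18 156] [0.491 0.109 0.09 ]
scene blue [314.92703863 188.75536481] [ 77  43  20  24 233] [0.637 0.17  0.09 ]
scene blue [270.5        210.25694444] [ 25  68  30  18 288] [0.597 0.054 0.09 ]
```

Run:
```python
import cv2,numpy as np
for n in ("top","scene"):
    im=cv2.imread(f"pics/{n}_crop.png"); print(im.shape)
```

```text
(500, 575, 3)
(525, 525, 3)
```

View pics/top_crop.png

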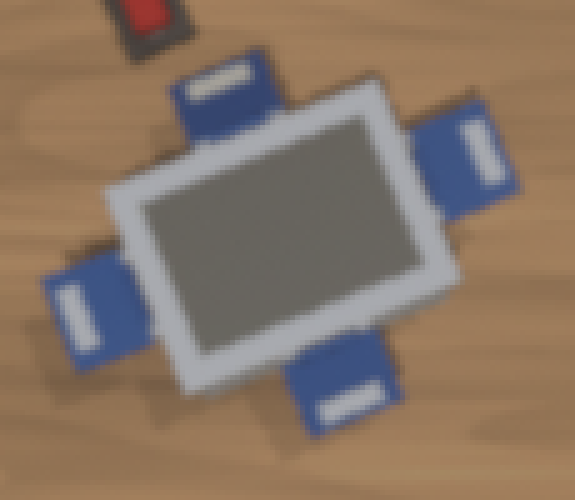

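View pics/scene_crop.png

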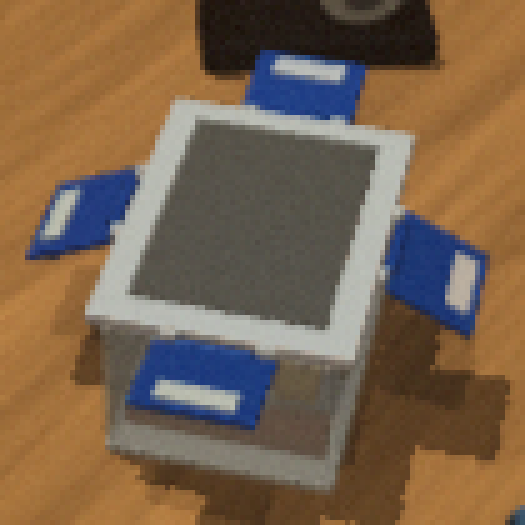

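Run:
```python
from h import *
for n,roi in (("top",(165,140,280,240)),("scene",(230,135,335,240))):
    im=cv2.imread(f"pics/{n}0.png"); x0,y0,x1,y1=roi
    cr=im[y0:y1,x0:x1]; hsv=cv2.cvtColor(cr,cv2.COLOR_BGR2HSV)
    g=cv2.inRange(hsv,(0,0,70),(179,60,125)); g=cv2.morphologyEx(g,cv2.MORPH_OPEN,np.ones((3,3)))
    cs,_=cv2.findContours(g,cv2.RETR_EXTERNAL,cv2.CHAIN_APPROX_NONE)
    k=max(cs,key=cv2.contourArea)
    W=np.array([cast(n,*(p[0]+[x0,y0]),.096)[:2]*1000 for p in k],np.float32)
    R=cv2.minAreaRect(W); print(n,len(k),"panel",R)
    M=cv2.moments(k); print(cast(n,M['m10']/M['m00']+x0,M['m01']/M['m00']+y0,.096))
im=cv2.imread("pics/top0.png")
C=np.array([.5585,.148]); ex=np.array([np.cos(.391),np.sin(.391)]); ey=np.array([-ex[1],ex[0]])
for nm,px,z in (("stapler near end",[(192,152),(202,148)],.02),("mug",[(262,117),(242,131)],.08),("note",[(287,157),(292,175)],.04),("punch",[(291,200)],.05),("tape",[(117,218),(127,212),(157,248)],.06),("stamp",[(147,180)],.07)):
    for p in px:
        q=cast("top",*p,z)[:2]; print(nm,q.round(3),"box frame",((q-C)@ex).round(3),((q-C)@ey).round(3))
for th in np.arange(0,3.2,.4):
  pass
from scipy.spatial.transform import Rotation as Ro
print(Ro.from_rotvec(monitor.read_tcp_rot()).as_matrix().round(3))
```

```text
top 140 panel ((558.4244995117188, 147.94747924804688), (88.26563262939453, 127.70052337646484), 22.608144760131836)
[0.55817677 0.14836967 0.096     ]
scene 143 panel ((558.6668701171875, 148.27772521972656), (89.90827941894531, 130.51837158203125), 22.583581924438477)
[0.56075067 0.14442261 0.096     ]
stapler near end [0.672 0.237] box frame 0.139 0.039
stapler near end [0.684 0.209] box frame 0.139 0.008
mug [0.758 0.036] box frame 0.142 -0.18
mug [0.718 0.092] box frame 0.126 -0.113
note [ 0.653 -0.036] box frame 0.017 -0.206
note [ 0.601 -0.049] box frame -0.036 -0.199
punch [ 0.528 -0.045] box frame -0.102 -0.167
tape [0.477 0.435] box frame 0.034 0.296
tape [0.493 0.408] box frame 0.039 0.265
tape [0.395 0.323] box frame -0.085 0.224
stamp [0.581 0.354] box frame 0.099 0.182
[[ 0.898  0.44  -0.001]
 [ 0.44  -0.898  0.002]
 [-0.    -0.002 -1.   ]]
```

```bash
cat >> h.py <<'E'
from scipy.spatial.transform import Rotation as Ro
C=np.array([.5585,.148]); yaw=np.radians(22.6)
ex=np.array([np.cos(yaw),np.sin(yaw)]); ey=np.array([-ex[1],ex[0]])
SIDES={'front':(-ex,.065),'back':(ex,.065),'left':(ey,.085),'right':(-ey,.085)}
def rot(xd):  # tool down, tool x along xd
    x=np.array([*xd,0]); z=np.array([0,0,-1.]); return Ro.from_matrix(np.c_[x,np.cross(z,x),z]).as_rotvec()
def best(p,xd):
    q0=np.array(monitor.read_joints()); o=[]
    for s in(1,-1):
        q=planner.ik(p,rot(s*xd))
        if q is not None: o.append((np.abs(np.array(q)-q0).max(),s))
    s=min(o)[1]; return rot(s*xd)
E
python3 - <<'E'
from h import *
T=lambda: round(float(monitor.read_t()),2)
for k,(n,h) in SIDES.items():
    for s in (1,-1):
        q=planner.ik([*(C+n*(h+.032)),.036],rot(s*n)); print(k,s,None if q is None else np.round(q,2))
print(T()); effector.close_gripper(); print(T())
R=best([*C,.13],ex)
r.move_to([*C,.13],R); print(T(), monitor.read_tcp_pos(),monitor.read_force())
r.movel([*C,.100],rate=.15); print(T(), monitor.read_tcp_pos(),monitor.read_force())
z=.098
while z>.0885:
    r.movel([*C,z],rate=.03); F=monitor.read_force(); print(T(),round(z,4),monitor.read_tcp_pos()[2].round(4),np.round(F,1))
    if abs(F[2])>25: break
    z-=.0015
E
```

```text
front 1 [ 0.36  0.58 -0.87  2.11  0.67  0.75  1.02]
front -1 [ 0.12  0.48 -0.55  2.12  0.42  0.64 -1.89]
back 1 [-0.03  0.71 -0.46  1.67  0.39  0.86 -1.82]
back -1 [ 0.22  0.84 -0.88  1.65  0.74  1.02  1.06]
left 1 [ 0.05  0.68 -0.81  1.9   0.66  0.85 -0.71]
left -1 [ 0.26  0.9  -1.18  1.89  0.97  1.08  2.2 ]
right 1 [-0.85  0.88  1.1   1.9  -0.95  1.01 -2.05]
right -1 [ 0.32  0.66 -0.64  1.83  0.52  0.82 -0.19]
0.1
1.62
4.45 [0.55896599 0.14690136 0.12987903] [0.06973699 0.25144457 0.79637232]
4.8 [0.55820399 0.14751802 0.09949799] [0.70187839 0.75148105 0.21498609]
5.05 0.098 0.0985 [ 0.5 -0.1  0.8]
5.3 0.0965 0.0966 [ 0.2 -0.1  0.4]
5.55 0.095 0.0959 [-1.4 -1.4  5.8]
5.8 0.0935 0.0948 [-2.5 -1.1  9.5]
6.05 0.092 0.0935 [-2.4 -1.9  9.4]
6.3 0.0905 0.0921 [-2.9 -2.3 11.3]
6.55 0.089 0.0906 [-3.3 -2.4 10.8]
```

Run:
```python
from h import *
for z in (.088,.087,.086,.085,.084):
    r.movel([*C,z],rate=.03); r.wait(.1);F=monitor.read_force(); print(monitor.read_t(),round(z,4),monitor.read_tcp_pos().round(4),np.round(F,1))
    if abs(F[2])>26: break
r.wait(.2)
r.movel([*C,.14],rate=.15)
cv2.imwrite("pics/scene1.png",cv2.resize(cams.capture("scene")[120:250,210:350,::-1],None,fx=4,fy=4))
```

```text
6.9 0.088 [0.5587 0.1481 0.0904] [-4.8 -3.  15.6]
7.25 0.087 [0.5587 0.148  0.0903] [-6.  -4.7 21.7]
7.6 0.086 [0.5587 0.1481 0.0902] [-8.3 -6.6 27.6]
```

View pics/scene1.png

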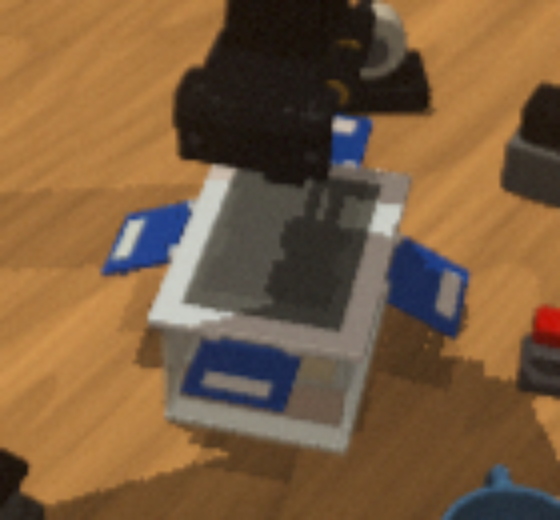

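The lid stopped at z≈0.0902 and the force climbed to 28 N, so it is home. The picture shows the lid seated at about (280,255) and the clips still out. I'll do the front clip first.

```bash
cat >> h.py <<'E'
def clip(k,sgn,dend=.0,zc=.036):
    n,h=SIDES[k]; P=lambda d,z:[*(C+n*(h+d)),z]
    R=rot(sgn*n)
    r.move_to(P(.032,.14),R); r.movel(P(.032,.11),rate=.2)
    for z in (.085,.06,zc):
        r.movel(P(.032,z),rate=.08); print('down',monitor.read_tcp_pos().round(4),np.round(monitor.read_force(),1))
    r.wait(.1); F0=np.array(monitor.read_force()); d=.032; pk=0
    while d>dend:
        d-=.002; r.movel(P(d,zc),rate=.03); F=np.array(monitor.read_force())-F0
        f=F[:2]@n; a=(np.array(monitor.read_tcp_pos())[:2]-C)@n-h; pk=max(pk,f)
        print(round(float(monitor.read_t()),2),round(d,4),'act',a.round(4),'f',f.round(1),F.round(1))
        if f>26: print('force stop'); break
        if pk>8 and f<pk-5 : print('snap?'); break
    r.movel(P(.032,zc),rate=.15); r.movel(P(.05 if k!='back' else .034,.14),rate=.25)
E
python3 - <<'E'
from h import *
clip('front',1)
print(monitor.read_t())
cv2.imwrite("pics/scene2.png",cv2.resize(cams.capture("scene")[120:250,210:350,::-1],None,fx=4,fy=4))
cv2.imwrite("pics/top2.png",cv2.resize(cams.capture("top")[130:250,150:290,::-1],None,fx=4,fy=4))
E
```

```text
down [0.4687 0.1108 0.0847] [-0.2  0.   0.6]
down [0.4685 0.1107 0.0594] [0.6 0.3 0.2]
down [0.4687 0.1108 0.0356] [0.2 0.2 0.9]
10.87 0.03 act 0.0299 f 0.2 [-0.1 -0.4 -1.4]
11.12 0.028 act 0.0282 f 0.2 [-0.4  0.4 -0.8]
11.37 0.026 act 0.0271 f 4.1 [-3.8 -1.6 -1.2]
11.62 0.024 act 0.0262 f 5.3 [-5.1 -1.6 -1. ]
11.87 0.022 act 0.0252 f 8.1 [-8.  -2.  -1.4]
12.12 0.02 act 0.0241 f 8.1 [-7.7 -2.5 -3.1]
12.37 0.018 act 0.0224 f 7.5 [-7.1 -2.5 -5.6]
12.62 0.016 act 0.0149 f -0.2 [ 0.3 -0.2 -0.1]
snap?
13.45
```

View pics/scene2.png

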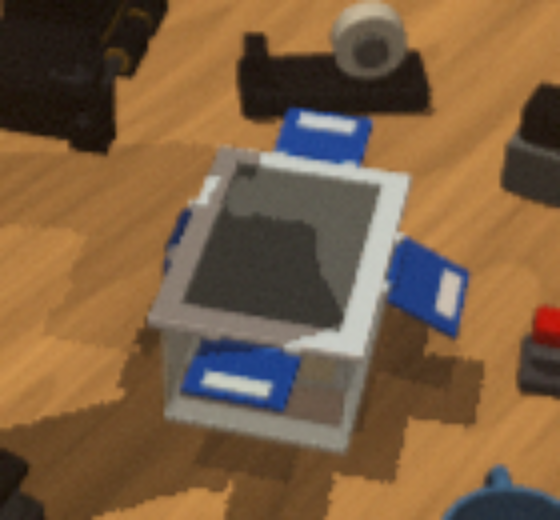

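View pics/top2.png

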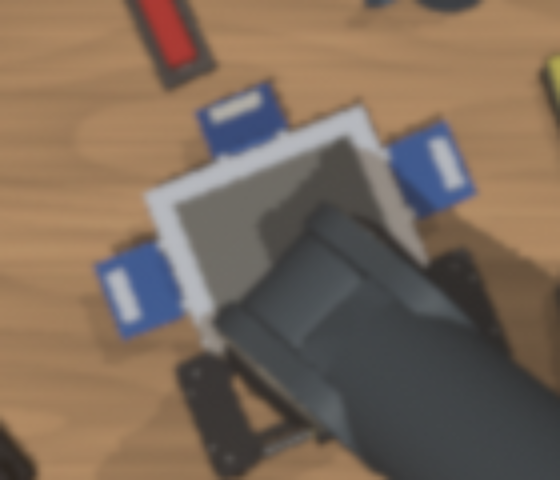

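The force fell to zero as it should at a snap, but in these views a shut clip looks much like one that sprang back. I'll move off to the back side and check.

Run:
```python
from h import *
n,h=SIDES['back']
r.move_to([*(C+n*(h+.032)),.14],rot(-n)); print(monitor.read_t())
S=cams.capture("scene")[:,:,::-1];T=cams.capture("top")[:,:,::-1]
cv2.imwrite("pics/s3full.png",S);cv2.imwrite("pics/t3full.png",T)
S=S.copy()
cv2.imwrite("pics/scene3.png",cv2.resize(S[140:240,225:335],None,fx=7,fy=6)) 
cv2.imwrite("pics/top3.png",cv2.resize(T[140:240,165:280],None,fx=6,fy=6))
for th in (0,.2,.38):
    c=[]
    for s in(-.028,.028):
        for L in (0,.045):
            e,hh=SIDES['front']; q=C+e*(hh+L*np.sin(th)+.002)+ey*s; c.append((proj("scene",[*q,.084-L*np.cos(th)]).round(1),proj("top",[*q,.084-L*np.cos(th)]).round(1)))
    print(th,c)
```

```text
14.4083
0 [(array([250.2, 185. ]), array([240.1, 205.7])), (array([250.7, 198.8]), array([240.4, 207.8])), (array([256.6, 170. ]), array([220.9, 213.6])), (array([256.9, 183.8]), array([221.9, 215.4]))]
0.2 [(array([250.2, 185. ]), array([240.1, 205.7])), (array([247.2, 197.9]), array([241.7, 210.6])), (array([256.6, 170. ]), array([220.9, 213.6])), (array([253.5, 183. ]), array([223.1, 218.3]))]
0.38 [(array([250.2, 185. ]), array([240.1, 205.7])), (array([244.1, 196.7]), array([242.7, 213.1])), (array([256.6, 170. ]), array([220.9, 213.6])), (array([250.5, 181.8]), array([224.1, 220.8]))]
```

View pics/scene3.png

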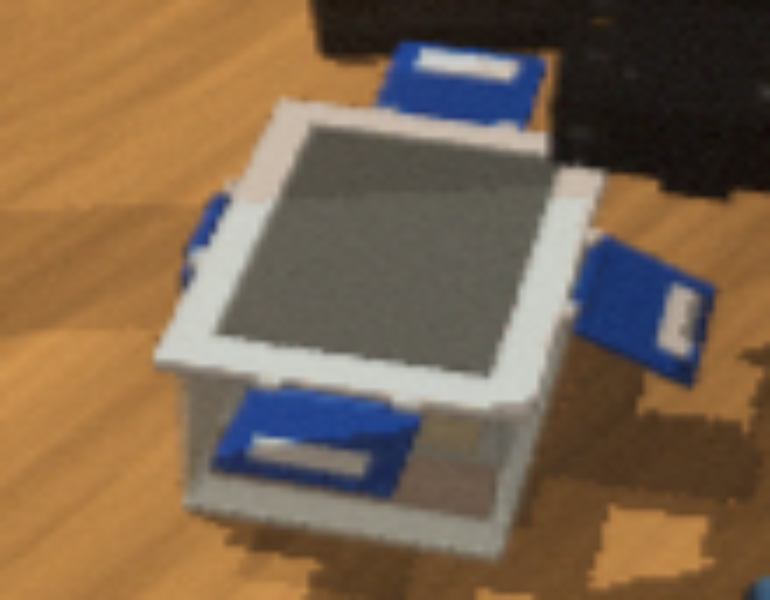

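View pics/top3.png

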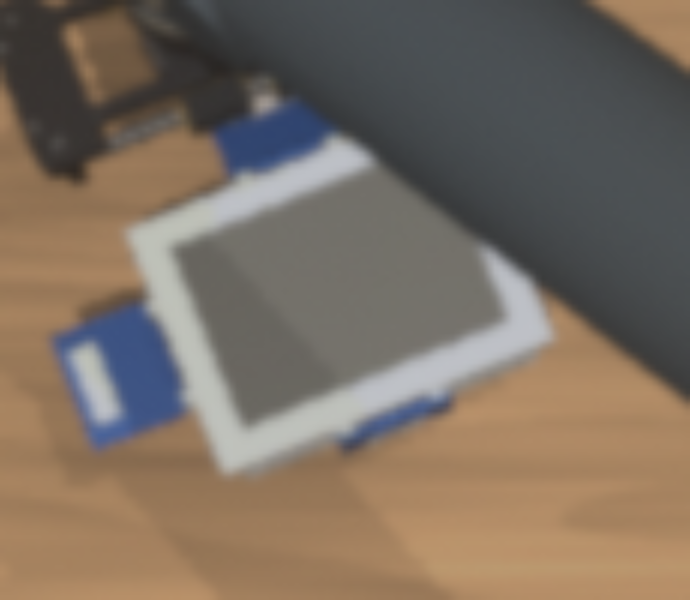

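The front clip's lower corner is at about (222.5,215) in the top view. I predicted (221.9,215.4) for shut and (224,221) for 0.38 rad, so it is shut. Next is the back clip.

Run:
```python
from h import *
clip('back',-1)
print(monitor.read_t())
S=cams.capture("scene")[:,:,::-1];cv2.imwrite("pics/scene4.png",cv2.resize(S[140:240,225:345],None,fx=6,fy=6))
```

```text
down [0.6479 0.1852 0.0845] [-0.3  0.6 -0.9]
down [0.6476 0.1851 0.0592] [ 0.9 -0.1 -0. ]
down [0.6475 0.1851 0.0352] [ 0.9  0.1 -0.4]
16.77 0.03 act 0.0301 f -0.5 [-0.6  0.2 -0.8]
17.02 0.028 act 0.0288 f 2.9 [ 2.4  1.9 -3. ]
17.27 0.026 act 0.0278 f 6.1 [ 5.9  1.7 -5.1]
17.52 0.024 act 0.0269 f 9.4 [ 8.3  4.7 -7. ]
17.77 0.022 act 0.0252 f 9.7 [ 8.5  4.6 -9.1]
18.02 0.02 act 0.0204 f 0.6 [ 0.5  0.3 -0.1]
snap?
18.8417
```

View pics/scene4.png

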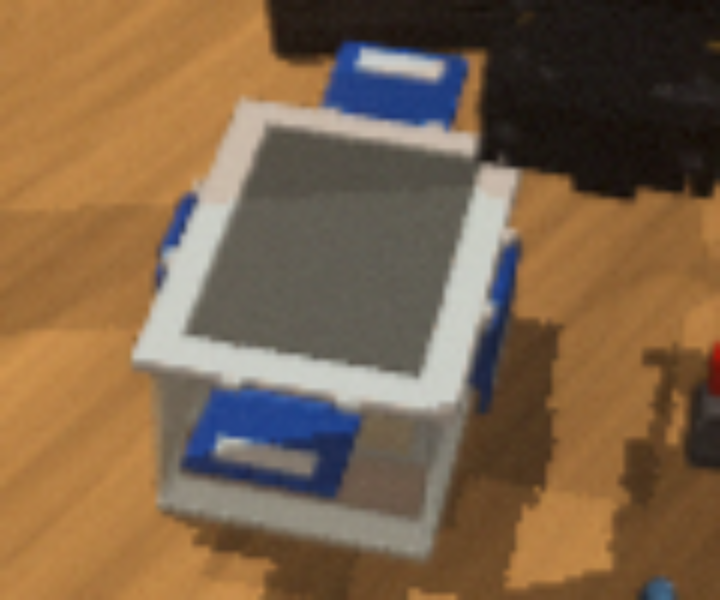

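The back clip hangs flush at about (500,320) in the crop, so it is shut, and the box hasn't visibly moved. Left and right are next.

Run:
```python
from h import *
clip('left',1)
print(monitor.read_t())
clip('right',-1)
print(monitor.read_t())
r.movel([*(C-ey*.2),.25],rate=.25)
S=cams.capture("scene")[:,:,::-1];cv2.imwrite("pics/scene5.png",cv2.resize(S[130:250,225:345],None,fx=5,fy=5)) 
T=cams.capture("top")[:,:,::-1];cv2.imwrite("pics/top5.png",cv2.resize(T[140:240,165:280],None,fx=6,fy=6))
```

```text
down [0.5132 0.2559 0.0846] [-0.5 -1.3 -0.3]
down [0.513  0.2558 0.0592] [-0.2 -1.2 -0.2]
down [0.513  0.2558 0.0352] [-1.  -0.3 -0.2]
22.32 0.03 act 0.03 f 1.6 [-0.4  1.6 -0.5]
22.57 0.028 act 0.0284 f 1.4 [ 0.   1.6 -1.9]
22.82 0.026 act 0.0275 f 4.9 [-0.9  4.9 -3.7]
23.07 0.024 act 0.0267 f 8.5 [-1.8  8.4 -5.6]
23.32 0.022 act 0.0259 f 8.5 [-1.7  8.5 -6.9]
23.57 0.02 act 0.0242 f 9.7 [-2.5  9.4 -7.4]
23.82 0.018 act 0.0183 f 0.2 [0.4 0.4 0.7]
snap?
24.65
down [0.603  0.0399 0.0845] [-0.  -0.  -0.2]
down [0.6028 0.0398 0.0591] [-0.2 -0.4 -0.3]
down [0.6028 0.0396 0.0351] [-0.2 -0.8 -1.2]
27.66 0.03 act 0.0299 f -1.5 [-1.4  1.  -1.2]
27.91 0.028 act 0.0285 f 1.7 [ 0.6 -1.5 -0.6]
28.16 0.026 act 0.0276 f 4.2 [ 2.  -3.8 -4.2]
28.41 0.024 act 0.0268 f 5.9 [ 3.7 -4.9 -4.8]
28.66 0.022 act 0.026 f 7.2 [ 4.4 -6.  -6.6]
28.91 0.02 act 0.0245 f 8.6 [ 5.7 -6.9 -7.5]
29.16 0.018 act 0.0193 f -0.8 [-0.2  0.7  0.4]
snap?
29.9833
```

View pics/scene5.png

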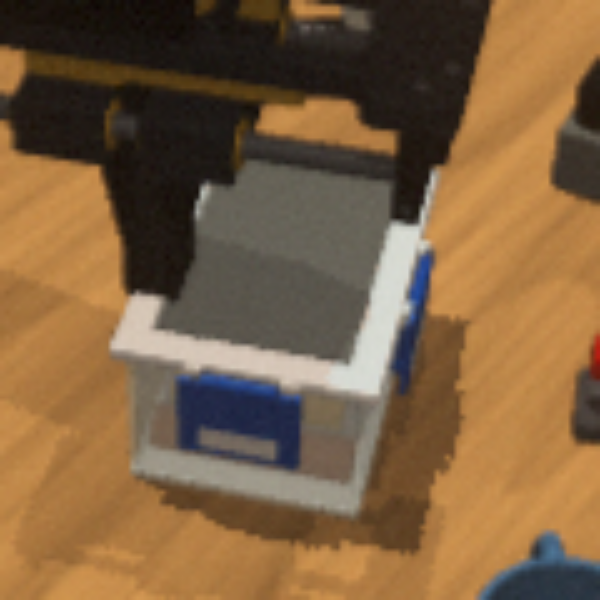

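View pics/top5.png

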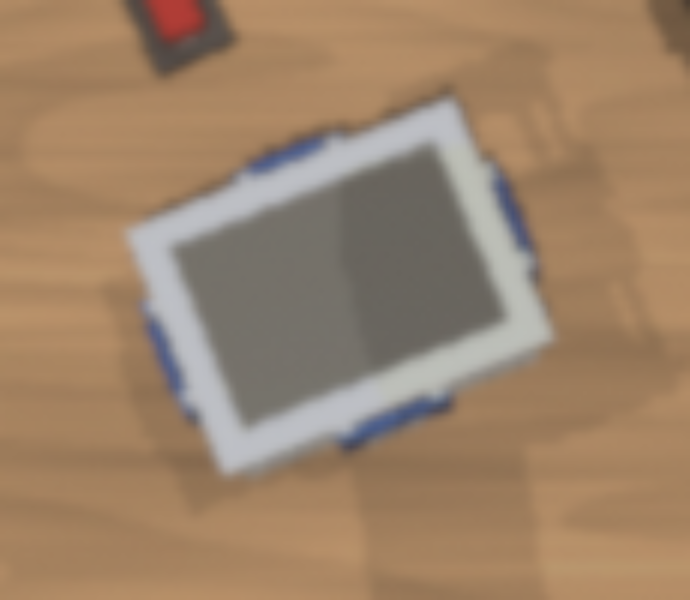

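Only narrow flush blue strips are left on all four sides, at about (285,155), (515,222), (395,420) and (168,360) in the top crop. A clip that sprang back would show about 35 px more. The lid corners sit where they were. I'm handing in.

Run:
```python
from h import *
T=cams.capture("top")[:,:,::-1]; a=cv2.imread("pics/top0.png")
print(monitor.read_t(),np.round(monitor.read_force(),1)); job_done()
```

```text
30.7917 [-0.7  0.3 -0.7]
the job is handed in; nothing more can be done
```

The coin box is locked: I pressed the lid home, then snapped the front, back, left and right clips shut. I handed the job in at 30.8 s, and the system gave no verdict.

- **Lid:** it stopped at a tool height of about 0.090 m, and the force then climbed to 28 N vertically (about 30 N in all). That was the highest I read, against the 60 N limit.
- **Clips:** each took about 8–10 N of inward push, then the force fell suddenly to zero. That is below the stated 14 N, but I only sampled the force at each 2 mm step, so the true peaks may have been higher.
- **Final pictures:** all four clips hang flush, and the box and the neighbouring stapler show no visible movement. I did not measure the other bystanders again. The gripper was clear of everything, with the force reading near zero. I checked only the front clip's angle against a predicted position; the other three I judged from the pictures and the force drop.

No check failed.

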